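# Loosen the fixture's lock wheel and push the hold-down bar off the board

### The job

The circuit board in the test fixture is held down by a steel bar, and the bar is locked by the knurled wheel. Roll a fingertip along the knurled edge of the wheel, stroke after stroke, to turn it counter-clockwise (seen from above) by two full turns; then push the bar's upright lug with a fingertip until the bar is fully back against its stop and off the board. Nothing needs to be gripped: leave the board lying in its nest, and do not disturb the things around.

Things in the scene. Friction and masses are not known exactly. Their poses are not given: they have to be found in the camera images.
- fixture: Aluminium base plate of the board test fixture, 170 (x) by 300 (y) by 12 mm, screwed to the bench at any yaw within 0.4 rad of zero. Origin: centre of its underside, on the bench; x points across the plate to the side away from the robot, y along the plate from the board towards the wheel, z up. All fixture directions below are in this frame.
- wheel_axis (a point): Point on the vertical axis of the dark steel lock wheel, level with its top face, 60 mm above the bench (fixture x -20, y +90 mm). Wheel 78 mm across the knurls, rim 36 to 60 mm above the bench, turns in place; 30 upright ribs stand 3 mm proud round the rim. Only the half of the rim on fixture -x is free: stroke it within 70 degrees either side of -x, moving towards -y to loosen.
- guard_top (a point): Centre of the top of the grey guard's back wall, 62 mm above the bench, 56 mm from the wheel axis towards fixture +x. The guard is a back wall and two side walls (14 mm thick, inner faces 44 mm either side of the axis in y, beginning 7 mm beyond the axis in +x); it covers the +x half of the rim.
- lock_wheel (a joint): Angle of the lock wheel in rad, growing counter-clockwise seen from above (loosening). 0 is fully tight; it starts between 0 and 0.4. It stays where it is left: the friction takes about 2 N at the rim. Two full turns are 12.57 rad.
- index_pin (a point): Bright round pin, 12 mm across, on the wheel's top face 24 mm from the axis; it goes round with the wheel and shows its turns. At joint value 0 it lies on the fixture's -x side of the axis.
- lug_top (a point): Centre of the top of the upright lug on the hold-down bar, 79.5 mm above the bench: a steel plate 30 mm wide (fixture x), 10 mm thick (y), 50 mm high. Starts 105 mm from the wheel axis towards -y; push its -y face towards +y. The bar, 24 mm wide, top 29.5 mm above the bench, runs along y under the wheel (keep above it) and reaches 30 mm beyond the lug over the board.
- hold_bar (a joint): Travel of the hold-down bar in m towards fixture +y: 0 over the board (start), 0.035 fully back against its stop. It slides against about 3 N of friction and stays where it is left. It must not be moved before the wheel is loosened.
- board_mid (a point): Centre of the green circuit board, 70 (x) by 100 (y) by 4 mm, parallel to the fixture, lying loose in its nest with its top 20 mm above the bench; this point lies 18 mm above the bench. Near the bar it is flat; its parts reach at most 32 mm above the bench, further to -y.
- screwdriver_grip (a point): Bystander: grip of a loose screwdriver lying on the bench.
- spool_mid (a point): Bystander: centre of a grey spool, 64 mm across, 46 mm high, standing on the bench.
- bottle_mid (a point): Bystander: centre of a white bottle with a black cap, 48 mm across, 110 mm high, standing on the bench.
Not all that is in view belongs to the job. Of the things shaped like the part that bears board_mid, the green one is meant.

How it is judged:
On the way, in this order (a step that is already met when the one before it is completed fails the run):
1. the lock wheel is loosened by two turns, the bar still in place (value of joint lock_wheel between 11.2 and 14.4 rad and value of joint hold_bar below 0.005 m), for 0.2 s.
2. the bar is pushed back to its stop (value of joint hold_bar above 0.031 m), for 0.2 s.
At the end, for the whole second after the job is handed in: The wheel stands two turns from tight (11.2 to 14.4 rad on its joint, about a quarter turn either way) and still, the bar is within 4 mm of its stop (joint above 0.031 m), and the board lies flat within 6 mm of where it was (value of joint lock_wheel between 11.2 and 14.4 rad and value of joint hold_bar above 0.031 m and velocity of joint lock_wheel below 0.05 rad/s and distance of board_mid from where it was at the start of the episode below 0.006 m and angle between board_mid's own z axis and vertical below 0.1 rad); the robot touches nothing.
It fails at once if the bar is forced back before the wheel is loosened (value of joint hold_bar above 0.006 m and value of joint lock_wheel below 11.2 rad).
It fails at once if the wheel is unscrewed far beyond two turns (value of joint lock_wheel above 14.4 rad).
It fails at once if the board is lifted or pushed out of its nest (distance of board_mid from where it was at the start of the episode above 0.01 m).
It fails at once if a bystander is disturbed (distance of any of screwdriver_grip, spool_mid, bottle_mid from where it was at the start of the episode above 0.02 m).
It also fails if it takes over 64 s, if anything falls off the work surface, if the arm or the gripper's body presses on something with over 40 N, if the wrist force passes 120 N, or if a joint passes its speed limit or range.

### The arm

A 7-joint arm with a two-finger parallel gripper is mounted at the origin on the work surface. World frame = base frame: x ahead of the robot, y to its left, z up, the work surface at z = 0. Lengths are in m, angles in rad, forces in N, time in s.
With the tool pointing down it reaches from about 0.4 to 0.9 m from the base axis. Payload 5.6 kg.
Tool frame: the origin (TCP) lies between the finger pads; the fingertips stand 22 mm ahead of it and the grasp point (between the pads) lies 3 mm ahead of it; z points along the fingers, y is the line along which they close (so a half turn about z gives the same grasp; the last joint's range is limited). The gripper opens to 92 mm and grips with 3 to 60 N. Pads are 20 mm wide; open, the fingers measure 128 mm over their backs; the gripper's body (75 mm by 189 mm) begins 69 mm behind the grasp point.
Start: joints at [1.236, 0.468, -0.012, 1.603, 0.006, 1.071, -0.056], TCP at [0.187, -0.623, 0.237] pointing down, gripper open.
Joint ranges: [-2.53, 2.53], [-0.31, 2.02], [-1.57, 1.55], [0.28, 2.44], [-1.29, 4.43], [0.15, 1.84], [-2.92, 2.92]. Speed limits (rad/s): [2.57, 2.57, 3.14, 3.14, 3.14, 3.14, 3.14].

### API

Orientations are given as a 3x3 rotation matrix whose columns are the frame's x, y, z axes.
In Python, from rig import monitor, imaging, r gives the robot as it stands.
- The arm moves only by the shell command python3 -m pendant 'ROWS'. ROWS is a JSON object of lists of equal length, an entry for each row: "slide": the shift along the tool's x, y, z as a fraction of full scale, a list of three; "angular": the turn, a rotation vector about the tool's x, y, z as a fraction of full scale, a list of three; "grip": the opening, from -1 (shut) to 1 (fully open). A call has 1 to 8 rows; each row shifts and turns the commanded pose from where the row before left it, along the tool's axes as they then stand; what a row does not reach is not made up. Full scale, the value 1, is 0.03 m for a shift and 0.12 rad for a turn. A row lasts 1/12 s, in which the tool goes at most 41.7 mm and 7.16 degrees, less where a joint would pass 70% of its speed; a pose out of reach is approached as far as the arm can. A call with a number of a shift or a turn outside -1 to 1 is refused whole. A call with a gripper value outside its range is refused whole. The fingers move at their own pace and stop on an object; the grip force is fixed at half the most. Time passes only in rows, so rows that do not move let the fingers close. It gives the time, the measured TCP pose, the force, the opening and the grip force at its end, in the units of the state.
- monitor.get_state(): the state, without advancing time (a new reading comes with each control period).
- imaging.read_camera(name): name is "scene" or "top" or "wrist"; returns (picture, depth): 420x560x3 uint8, red, green, blue; 420x560 float32, m along the optical axis (not along the pixel's ray), 0 where there is no reading.
- imaging.camera_params(name): a dict with "fx", "fy", "cx", "cy" (pixels), "world_from_camera" (4x4, takes a point from camera to world coordinates). Camera axes: x right, y down, z forward; pixel columns grow to the right and rows downward; lengths in m; the calibration is good to about 2 mm. The wrist camera is an equidistant fisheye: a pixel r from the principal point sees the ray r / f radians off the axis. A picture is of the moment at which its call begins: read the wrist's pose just before it. camera_params takes no time and is no camera call; for the wrist camera it gives the pose at the moment of the call.
- r.finish_job(): hands the job in; it is judged then, once.
The state is a dict: "time_s": time; "q": joint angles; "qd": joint speeds; "joint_efforts": joint torques, N m; "position": TCP position; "tool_rot": TCP orientation; "ft_force": force on the tool from outside, world axes, zero at the start; "torque": the same for the moment, N m; "width": finger opening in m; "grasp_force": force on a finger pad.
Only numpy, scipy, OpenCV 4.12 (cv2) and the standard library are available. Lean on these libraries where they do the work, as an engineer would, in place of code of your own. Each camera call takes 0.05 s, during which the arm holds its last target. There are 200 camera calls.

## Working session

There is one attempt and no reset: what is moved stays moved. The work goes in short steps, Python scripts to look and compute and a shell command to move; the robot and the scene stay as the last step left them, time stands still between calls to the robot, and variables do not carry over. Pictures are saved under pics/ and viewed, at most 10 in all, crops included, and the job is handed in when it is done.

```bash
mkdir -p pics; ls
python3 - <<'E'
from rig import monitor, imaging, r
import cv2,numpy as np
s=monitor.get_state();print(s['time_s'],s['position'],s['tool_rot'],s['width'])
for n in ['top','scene']:
    p,d=imaging.read_camera(n);c=imaging.camera_params(n)
    print(n,c)
    np.savez(f'{n}0.npz',p=p,d=d,K=[c['fx'],c['fy'],c['cx'],c['cy']],T=c['world_from_camera'])
    cv2.imwrite(f'pics/{n}0.png',p[:,:,::-1])
E
```

```text
pics
0.0 [ 0.18674152 -0.62202499  0.23564268] [[ 9.57754699e-01  2.87585675e-01 -6.44923779e-04]
 [ 2.87586360e-01 -9.57753318e-01  1.63343250e-03]
 [-1.47926101e-04 -1.74989894e-03 -9.99998458e-01]] 0.09228033427506252
top {'fx': 419.59291241545753, 'fy': 419.59291241545753, 'cx': 274.25507888983327, 'cy': 207.4678007029924, 'world_from_camera': array([[ 0.01589913, -0.98338781,  0.18081932,  0.39637193],
       [-0.99924588, -0.02203421, -0.03197132, -0.01418715],
       [ 0.03542441, -0.18017464, -0.98299655,  1.2226543 ],
       [ 0.        ,  0.        ,  0.        ,  1.        ]])}
scene {'fx': 465.3993238870278, 'fy': 465.3993238870278, 'cx': 286.92420309001955, 'cy': 204.2006398074765, 'world_from_camera': array([[-0.85058901,  0.37986768, -0.36359163,  1.01515799],
       [ 0.52578144,  0.6049179 , -0.59802024,  0.65808498],
       [-0.00722548, -0.69983918, -0.7142639 ,  0.8998338 ],
       [ 0.        ,  0.        ,  0.        ,  1.        ]])}
```

View pics/top0.png

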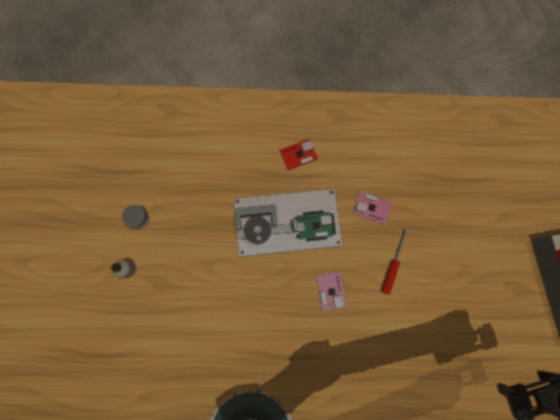

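View pics/scene0.png

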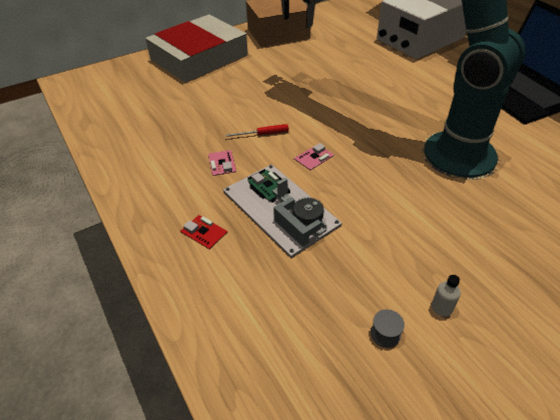

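Top view: the fixture plate spans about (236–340, 190–255), with the wheel at (257,229), the guard at (257,213), the lug near (293,228) and the green board at (317,225). Things that could be taken for the board are red (299,154), pink (371,207) and pink (331,291). I choose the green one. Bystanders are the spool (135,217), bottle (122,268) and screwdriver (391,277).

```bash
cat > h.py <<'E'
import numpy as np,cv2
def load(n):
    z=np.load(n);return z['p'],z['d'],z['K'],z['T']
def ray(uv,K,T,z):
    uv=np.atleast_2d(uv).astype(float)
    d=np.c_[(uv[:,0]-K[2])/K[0],(uv[:,1]-K[3])/K[1],np.ones(len(uv))]@T[:3,:3].T
    o=T[:3,3];return o+d*((z-o[2])/d[:,2])[:,None]
def proj(P,K,T):
    c=(np.atleast_2d(P)-T[:3,3])@T[:3,:3];return c[:,:2]/c[:,2:]*K[:2]+K[2:]
E
python3 - <<'E'
from h import *
p,d,K,T=load('top0.npz')
hsv=cv2.cvtColor(p,cv2.COLOR_RGB2HSV)
m=((hsv[...,1]<60)|((hsv[...,0]>45)&(hsv[...,0]<95))).astype(np.uint8)
m[:150]=0;m[265:]=0;m[:,:200]=0;m[:,345:]=0
m=cv2.morphologyEx(m,cv2.MORPH_OPEN,np.ones((3,3)))
m=cv2.morphologyEx(m,cv2.MORPH_CLOSE,np.ones((5,5)))
cs,_=cv2.findContours(m,0,2);c=max(cs,key=cv2.contourArea)
P=ray(c[:,0,:],K,T,0.012)
r=cv2.minAreaRect((P[:,:2]*1000).astype(np.float32));print(r)
w,h=r[1];a=r[2]
b=cv2.boxPoints(r)/1000
# y axis along long edge, toward wheel
e=[b[1]-b[0],b[2]-b[1]];e=max(e,key=np.linalg.norm);y=e/np.linalg.norm(e)
wh=ray([257,229],K,T,.06)[0];ct=np.array(r[0])/1000
if (wh[:2]-ct)@y<0:y=-y
x=np.array([y[1],-y[0]]);yaw=np.arctan2(x[1],x[0])
print('yaw',yaw,'ct',ct)
R=np.c_[x,y];f=lambda a,b:ct+R@np.array([a,b])
print('wheel pred',f(-.02,.09),'px',wh)
g=cv2.inRange(hsv,(50,80,30),(90,255,255));g[:,:200]=0;g[:150]=0;g[265:]=0;g[:,345:]=0
M=cv2.moments(g,True);print('board',ray([M['m10']/M['m00'],M['m01']/M['m00']],K,T,.02))
for nm,uv,z in [('spool',(135,217),.046),('bottle',(117,267),.11),('sd',(391,277),.015)]:print(nm,ray(uv,K,T,z))
np.savez('fix.npz',ct=ct,R=R,yaw=yaw)
pts=[('wheel',-.02,.09,.06),('lug',-.02,-.015,.0795),('guard',.036,.09,.062)]
for n in ['top','scene']:
    p,d,K,T=load(n+'0.npz');im=cv2.resize(p,None,fx=4,fy=4,interpolation=2)[:,:,::-1].copy()
    for nm,a,b,z in pts+[('c',sx*.085,sy*.15,.012) for sx in(1,-1) for sy in(1,-1)]:
        q=proj([*f(a,b),z],K,T)[0];cv2.circle(im,tuple(int(v*4+2) for v in q),4,(0,0,255),1)
    u=proj([*f(0,0),.02],K,T)[0]*4;u=u.astype(int)
    cv2.imwrite(f'pics/{n}1.png',im[u[1]-220:u[1]+220,u[0]-300:u[0]+300])
E
```

```text
((577.8032836914062, -92.26663208007812), (168.28802490234375, 298.29998779296875), 6.920938491821289)
yaw 0.12079333 ct [ 0.57780328 -0.09226663]
wheel pred [ 0.54710403 -0.00533242] px [ 0.54812562 -0.00483827  0.06      ]
board [[ 0.56596799 -0.16221863  0.02      ]]
spool [[0.57684633 0.33822638 0.046     ]]
bottle [[0.4348493  0.35537773 0.11      ]]
sd [[ 0.42320092 -0.39183182  0.015     ]]
```

View pics/top1.png

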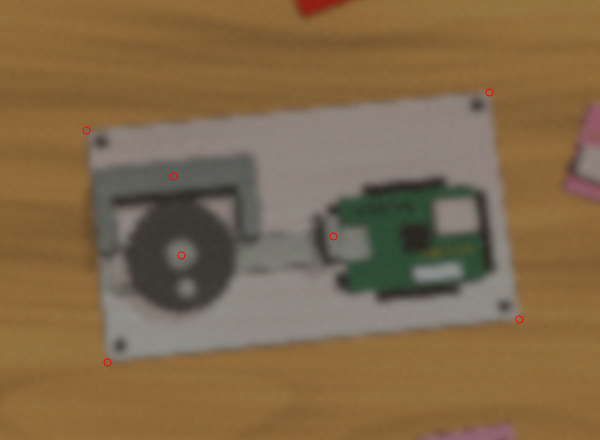

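Fixture, yaw 0.121, plate measures 168×298 mm (170×300 expected); predicted wheel axis, lug and guard fall on their images, and the pin (186,287) sits near −x. Plan: shut the gripper and use the leading finger corner, revolving the tool about the wheel axis.

```bash
cat >> h.py <<'E'
F=np.load('fix.npz') if __import__('os').path.exists('fix.npz') else None
CORN=np.array([.010,.018]);TILT=.44
def wrap(a):return (a+np.pi)%(2*np.pi)-np.pi
def axis():return F['ct']+F['R']@np.array([-.02,.09])
def tcp_for(theta,rho):  # theta from -x towards +y (fixture)
    yaw=float(F['yaw'])+TILT-theta;Rt=np.array([[np.cos(yaw),np.sin(yaw)],[np.sin(yaw),-np.cos(yaw)]])
    c=axis()+F['R']@(rho*np.array([-np.cos(theta),np.sin(theta)]))
    return c-Rt@CORN,yaw
def status(s):
    R=s['tool_rot'];p=s['position'];yaw=np.arctan2(R[1,0],R[0,0])
    c=F['R'].T@(p[:2]+R[:2,:2]@CORN-axis())
    f=F['R'].T@s['ft_force'][:2]
    print('t %.2f z %.4f rho %.1f theta %.3f tilt %.3f'%(s['time_s'],p[2],1e3*np.linalg.norm(c),np.arctan2(c[1],-c[0]),wrap(yaw+np.arctan2(c[1],-c[0])-F['yaw'])),
      'zdown',np.round(R[:2,2],3),'F fix',np.round(f,1),'Fz %.1f'%s['ft_force'][2])
def togo(s,xy,z,yaw):
    R=s['tool_rot'];y0=np.arctan2(R[1,0],R[0,0]);d=np.array([*xy,z])-s['position']
    Rt=np.array([[np.cos(yaw),np.sin(yaw),0],[np.sin(yaw),-np.cos(yaw),0],[0,0,-1.]])
    print('turn tool z',wrap(y0-yaw)/.12,'fs; then slide (after turn) fs',np.round(Rt.T@d/.03,2))
def rev(rho,d=.12): # constant row: +d = loosening
    a=CORN+rho*np.array([np.cos(TILT),np.sin(TILT)]);g=-d
    Q=np.array([[np.cos(g),-np.sin(g)],[np.sin(g),np.cos(g)]]);return (a-Q@a)/.03
E
python3 - <<'E'
from h import *
from rig import monitor
s=monitor.get_state();status(s)
xy,yaw=tcp_for(.78,.052);print(xy,yaw);togo(s,xy,.062,yaw)
for rho in(.037,.038,.052):print(rho,'loosen',rev(rho),'back',rev(rho,-.12))
print('inward 10mm',.01/.03*np.array([np.cos(.44),np.sin(.44)]))
E
```

```text
t 0.10 z 0.2357 rho 719.5 theta -0.949 tilt -0.778 zdown [-0.001  0.001] F fix [0.5 0.5] Fz 0.6
[0.50015265 0.04626087] -0.21920667231082924
turn tool z 4.257290336600113 fs; then slide (after turn) fs [  5.35 -24.02   5.79]
0.037 loosen [-0.1242935  0.1815788] back [ 0.14513686 -0.16539355]
0.038 loosen [-0.12577629  0.18529123] back [ 0.14705341 -0.16890178]
0.052 loosen [-0.14653538  0.23726526] back [ 0.17388514 -0.21801692]
inward 10mm [0.30158389 0.14197982]
```

```bash
python3 -m pendant '{"slide":[[0,0,0],[0,0,0],[0,0,0],[0,0,0],[0,0,0],[0.2,-0.9,0],[0.2,-0.9,0],[0.2,-0.9,0]],"angular":[[0,0,0.85],[0,0,0.85],[0,0,0.85],[0,0,0.85],[0,0,0.85],[0,0,0],[0,0,0],[0,0,0]],"grip":[-1,-1,-1,-1,-1,-1,-1,-1]}' | tail -c 300
python3 -m pendant '{"slide":[[0.2,-0.9,0],[0.2,-0.9,0],[0.2,-0.9,0],[0.2,-0.9,0],[0.2,-0.9,0],[0.2,-0.9,0],[0.2,-0.9,0],[0.2,-0.9,0]],"angular":[[0,0,0],[0,0,0],[0,0,0],[0,0,0],[0,0,0],[0,0,0],[0,0,0],[0,0,0]],"grip":[-1,-1,-1,-1,-1,-1,-1,-1]}' >/dev/null
python3 -m pendant '{"slide":[[0.2,-0.9,0],[0.2,-0.9,0],[0.2,-0.9,0],[0.2,-0.9,0],[0.2,-0.9,0],[0.2,-0.9,0],[0.2,-0.9,0],[0.2,-0.9,0]],"angular":[[0,0,0],[0,0,0],[0,0,0],[0,0,0],[0,0,0],[0,0,0],[0,0,0],[0,0,0]],"grip":[-1,-1,-1,-1,-1,-1,-1,-1]}' | tail -c 300
python3 -m pendant '{"slide":[[0.2,-0.9,0],[0.2,-0.9,0],[0.2,-0.9,0],[0.2,-0.9,0],[0.2,-0.9,0],[0.2,-0.9,0],[0.2,-0.6,0],[0,0,0]],"angular":[[0,0,0],[0,0,0],[0,0,0],[0,0,0],[0,0,0],[0,0,0],[0,0,0],[0,0,0]],"grip":[-1,-1,-1,-1,-1,-1,-1,-1]}' | tail -c 400
python3 - <<'E'
from h import *
from rig import monitor,imaging
s=monitor.get_state();status(s)
xy,yaw=tcp_for(.78,.052);togo(s,xy,.062,yaw);print(s['width'],s['q'])
p,d=imaging.read_camera('wrist');cv2.imwrite('pics/w0.png',p[:,:,::-1])
E
```

```text
time_s: 0.77
position: [0.222, -0.5462, 0.2358]
tool_rot: [[0.976, -0.217, -0.001], [-0.217, -0.976, 0.001], [-0.001, -0.001, -1.0]]
ft_force: [-0.0, -0.6, -0.2]
width: 0.0408
grasp_force: 0.0
time_s: 2.1
position: [0.4094, -0.1451, 0.2365]
tool_rot: [[0.976, -0.217, -0.0], [-0.217, -0.976, -0.0], [-0.0, 0.0, -1.0]]
ft_force: [0.5, -0.1, 0.0]
width: 0.0004
grasp_force: 0.0
time_s: 2.77
position: [0.4905, 0.0243, 0.2365]
tool_rot: [[0.978, -0.211, 0.001], [-0.211, -0.977, 0.002], [0.0, -0.002, -1.0]]
ft_force: [1.1, 0.3, 0.6]
width: 0.0004
grasp_force: 0.0
t 2.77 z 0.2365 rho 51.6 theta 0.314 tilt -0.019 zdown [0.001 0.002] F fix [1.2 0.2] Fz 0.6
turn tool z 0.05565046566871068 fs; then slide (after turn) fs [ 0.16 -0.78  5.82]
0.00039715084692750787 [ 0.22060889  0.22977647 -0.38383025  1.96342721  0.10147079  0.96595789
 -1.99513213]
```

View pics/w0.png

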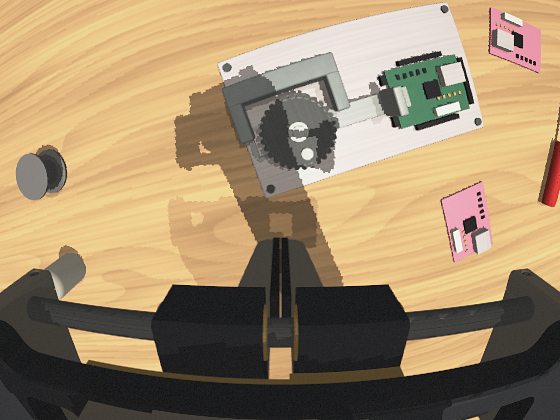

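Wrist view: wheel hub at (298,131), pin at (307,154), the ribs, the lug (395,100), the green board at (432,90), and the fingertips at (265–297,240), which taper. I'll measure the tip width and cross-check the wheel axis.

Run:
```python
from h import *
from rig import monitor,imaging
s=monitor.get_state();c=imaging.camera_params('wrist');T=np.array(c['world_from_camera'])
def wray(u,v,z):
    a=np.array([(u-c['cx'])/c['fx'],(v-c['cy'])/c['fy']]);r=np.linalg.norm(a)
    d=T[:3,:3]@np.array([*(np.sin(r)*a/r),np.cos(r)]);o=T[:3,3];return o+d*(z-o[2])/d[2]
R=s['tool_rot'];p=s['position']
for uv in [(273,240),(288,240),(265,240),(297,240)]:
    print('tip tool',1e3*(R.T@(wray(*uv,p[2]-.022)-p)))
print('hub',wray(298,131,.062),'axis',axis());q=wray(307,154,.064)
print('pin in fixture',1e3*(F['R'].T@(q[:2]-axis())))
print('cam in tool',1e3*R.T@(T[:3,3]-p))
w=cv2.imread('pics/w0.png');cv2.imwrite('pics/w0c.png',cv2.resize(w[60:300,200:420],None,fx=2.5,fy=2.5,interpolation=2))
```

```text
tip tool [ 8.15367125 -3.65955621 21.99508602]
tip tool [ 8.15480296  4.73987403 21.9909862 ]
tip tool [ 8.14130762 -8.1441629  21.99728466]
tip tool [ 8.14167551  9.7864068  21.98853432]
hub [ 0.54651312 -0.00871222  0.062     ] axis [ 0.54710403 -0.00533242]
pin in fixture [-25.32775129  -4.31286809]
cam in tool [  74.75104662    0.27639798 -147.80257675]
```

View pics/w0c.png

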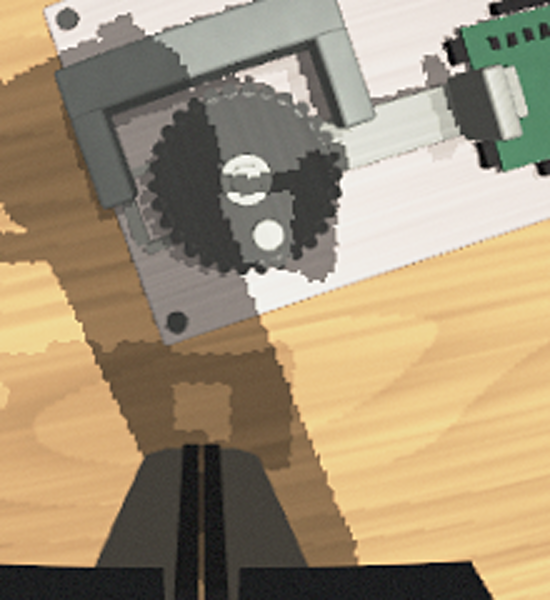

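The tip is about 20×24 mm and widens upward, so I'll use a corner of (10,15). The wrist measurement was taken while the arm was still settling, so I trust the top-view axis. Now I'll rotate to the start tilt and descend.

```bash
sed -i 's/\[.010,.018\]/[.010,.015]/' h.py
python3 - <<'E'
from h import *
from rig import monitor
s=monitor.get_state();status(s);print(s['qd'].round(2))
xy,yaw=tcp_for(.78,.052);togo(s,xy,.068,yaw)
for rho in(.036,.037,.038,.050):print(rho,'loosen',rev(rho),'back',rev(rho,-.12))
E
```

```text
t 2.82 z 0.2362 rho 52.1 theta 0.324 tilt -0.011 zdown [-0.001  0.001] F fix [-0.5 -0.8] Fz 0.3
[ 0.03 -0.02  0.04  0.03  0.01  0.01  0.02]
turn tool z 0.038990765541620696 fs; then slide (after turn) fs [ 0.17 -0.77  5.61]
0.036 loosen [-0.11083949  0.17714724] back [ 0.13124909 -0.16260447]
0.037 loosen [-0.11232228  0.18085967] back [ 0.13316564 -0.16611269]
0.038 loosen [-0.11380507  0.1845721 ] back [ 0.13508219 -0.16962092]
0.05 loosen [-0.13159857  0.22912126] back [ 0.15808081 -0.21171961]
```

```bash
python3 -m pendant '{"slide":[[0.17,-0.77,0],[0,0,0.9],[0,0,0.9],[0,0,0.9],[0,0,0.9],[0,0,0.9],[0,0,0.9],[0,0,0.2]],"angular":[[0,0,0],[0,0,0],[0,0,0],[0,0,0],[0,0,0],[0,0,0],[0,0,0],[0,0,0]],"grip":[-1,-1,-1,-1,-1,-1,-1,-1]}' >/dev/null
python3 -m pendant '{"slide":[[0,0,0],[0,0,0]],"angular":[[0,0,0],[0,0,0]],"grip":[-1,-1]}' >/dev/null
python3 - <<'E'
from h import *
from rig import monitor
s=monitor.get_state();status(s)
xy,yaw=tcp_for(.78,.038);togo(s,xy,.068,yaw)
E
```

```text
t 3.65 z 0.0692 rho 50.6 theta 0.744 tilt 0.404 zdown [ 0. -0.] F fix [-0.1 -0.7] Fz 0.4
turn tool z 0.00102301078865145 fs; then slide (after turn) fs [0.41 0.12 0.04]
```

```bash
python3 -m pendant '{"slide":[[0.2,0.06,0.04],[0.1,0.03,0],[0.1,0.03,0],[0,0,0]],"angular":[[0,0,0],[0,0,0],[0,0,0],[0,0,0]],"grip":[-1,-1,-1,-1]}' >/dev/null
python3 - <<'E'
from h import *
from rig import monitor
s=monitor.get_state();status(s)
xy,yaw=tcp_for(.78,.038);togo(s,xy,.068,yaw)
E
python3 -m pendant '{"slide":[[-0.11,0.18,0],[-0.11,0.18,0],[-0.11,0.18,0],[-0.11,0.18,0]],"angular":[[0,0,-1],[0,0,-1],[0,0,-1],[0,0,-1]],"grip":[-1,-1,-1,-1]}' >/dev/null
python3 -c "
from h import *
from rig import monitor
s=monitor.get_state();status(s)"
```

```text
t 3.98 z 0.0684 rho 37.2 theta 0.802 tilt 0.462 zdown [ 0.002 -0.   ] F fix [-0.   0.6] Fz 0.3
turn tool z -0.0017353241193266793 fs; then slide (after turn) fs [-0.04  0.01  0.01]
t 4.32 z 0.0678 rho 38.1 theta 0.334 tilt 0.481 zdown [ 0.001 -0.   ] F fix [-0.3 -0.5] Fz -1.2
```

```bash
python3 -m pendant '{"slide":[[0.09,0.04,0],[-0.11,0.18,0],[-0.11,0.18,0],[-0.11,0.18,0],[-0.11,0.18,0]],"angular":[[0,0,0],[0,0,-1],[0,0,-1],[0,0,-1],[0,0,-1]],"grip":[-1,-1,-1,-1,-1]}' >/dev/null
python3 - <<'E'
from h import *
from rig import monitor,imaging
s=monitor.get_state();status(s)
p,d=imaging.read_camera('wrist');cv2.imwrite('pics/w1.png',cv2.resize(p[60:300,180:400,::-1],None,fx=2.5,fy=2.5,interpolation=2))
E
```

```text
t 4.73 z 0.0674 rho 35.0 theta -0.129 tilt 0.495 zdown [-0.002  0.001] F fix [-2.   3.2] Fz 1.2
```

View pics/w1.png

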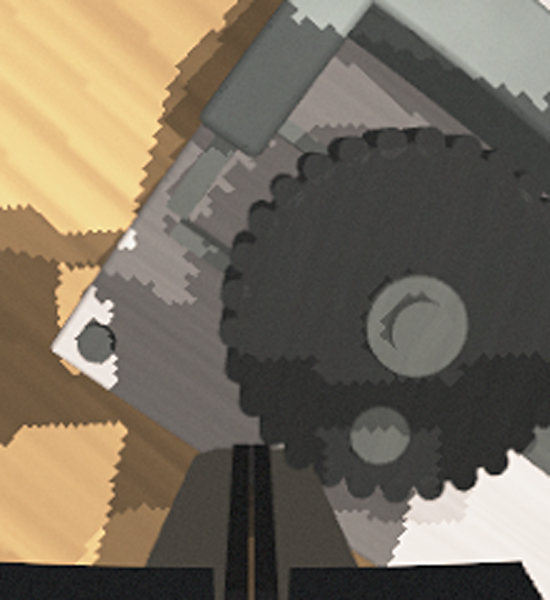

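The tip corner (255,450 in the crop) sits between ribs and the force is tangential, so it is engaged. I'll finish the stroke and add a pin-angle reader for the wrist view.

```bash
cat > pin.py <<'E'
from h import *
from rig import monitor,imaging
def pin():
    s=monitor.get_state();status(s)
    c=imaging.camera_params('wrist');T=np.array(c['world_from_camera']);p,d=imaging.read_camera('wrist')
    g=cv2.cvtColor(p,cv2.COLOR_RGB2GRAY).astype(np.float32)
    def samp(xyz):
        q=(xyz-T[:3,3])@T[:3,:3];n=np.linalg.norm(q[:,:2],axis=1);a=np.arctan2(n,q[:,2])
        u=(q[:,0]/n*a*c['fx']+c['cx']).astype(np.float32);v=(q[:,1]/n*a*c['fy']+c['cy']).astype(np.float32)
        return cv2.remap(g,u[None],v[None],1,borderValue=0)[0],u.mean(),v.mean()
    th=np.linspace(0,2*np.pi,24,endpoint=False);ring=lambda r:np.c_[r*np.cos(th),r*np.sin(th)]
    out=[]
    for k in np.arange(0,2*np.pi,.05):  # k: joint angle mod 2pi
        ctr=np.array([-np.cos(k),-np.sin(k)])*.024
        f=lambda r:samp(np.c_[axis()+(ctr+ring(r))@F['R'].T,np.full(24,.063)])
        i=np.r_[f(.002)[0],f(.004)[0]];o=f(.0085)[0]
        out.append(((np.median(i)-np.median(o))/(np.median(o)+10),k,*f(.002)[1:]))
    out.sort(reverse=True);print('pin: score %.2f angle %.2f px %.0f %.0f'%out[0],'| next',[tuple(np.round(o[:2],2)) for o in out[1:8]])
if __name__=='__main__':pin()
E
python3 pin.py
python3 -m pendant '{"slide":[[-0.11,0.17,0],[-0.11,0.17,0],[-0.11,0.17,0],[-0.11,0.17,0],[-0.11,0.17,0],[-0.11,0.17,0],[-0.11,0.17,0],[-0.11,0.17,0]],"angular":[[0,0,-1],[0,0,-1],[0,0,-1],[0,0,-1],[0,0,-1],[0,0,-1],[0,0,-1],[0,0,-1]],"grip":[-1,-1,-1,-1,-1,-1,-1,-1]}' >/dev/null
python3 pin.py
```

```text
t 4.78 z 0.0672 rho 35.2 theta -0.175 tilt 0.453 zdown [-0.002 -0.   ] F fix [-1.7  1.1] Fz 2.2
pin: score 0.90 angle 0.35 px 328 233 | next [(np.float64(0.8), np.float64(0.45)), (np.float64(0.76), np.float64(0.5)), (np.float64(0.76), np.float64(0.4)), (np.float64(0.64), np.float64(0.55)), (np.float64(0.52), np.float64(0.2)), (np.float64(0.48), np.float64(0.3)), (np.float64(0.42), np.float64(0.25))]
t 5.50 z 0.0672 rho 35.4 theta -1.108 tilt 0.472 zdown [-0.003 -0.002] F fix [-4.6 -1.5] Fz 1.9
pin: score 0.93 angle 1.30 px 330 234 | next [(np.float64(0.87), np.float64(1.2)), (np.float64(0.87), np.float64(1.4)), (np.float64(0.86), np.float64(1.25)), (np.float64(0.82), np.float64(6.15)), (np.float64(0.82), np.float64(1.35)), (np.float64(0.8), np.float64(1.45)), (np.float64(0.79), np.float64(1.5))]
```

```bash
python3 -m pendant '{"slide":[[-0.4,-0.18,0],[0.15,-0.2,0],[0.15,-0.2,0],[0.15,-0.2,0],[0.15,-0.2,0],[0.15,-0.2,0],[0.15,-0.2,0],[0.15,-0.2,0]],"angular":[[0,0,0],[0,0,1],[0,0,1],[0,0,1],[0,0,1],[0,0,1],[0,0,1],[0,0,1]],"grip":[-1,-1,-1,-1,-1,-1,-1,-1]}' >/dev/null
python3 -m pendant '{"slide":[[0.15,-0.2,0],[0.15,-0.2,0],[0.15,-0.2,0],[0.15,-0.2,0],[0.15,-0.2,0],[0.15,-0.2,0],[0.15,-0.2,0],[0.15,-0.2,0]],"angular":[[0,0,1],[0,0,1],[0,0,1],[0,0,1],[0,0,1],[0,0,1],[0,0,1],[0,0,1]],"grip":[-1,-1,-1,-1,-1,-1,-1,-1]}' >/dev/null
python3 - <<'E'
from h import *
from rig import monitor
s=monitor.get_state();status(s)
xy,yaw=tcp_for(.70,.035);togo(s,xy,.068,yaw)
E
```

```text
t 6.88 z 0.0679 rho 46.8 theta 0.655 tilt 0.423 zdown [0.002 0.   ] F fix [ 0.1 -0.3] Fz -0.4
turn tool z 0.23211959194957926 fs; then slide (after turn) fs [ 0.4   0.09 -0.  ]
```

```bash
python3 -m pendant '{"slide":[[0.2,0.07,0],[0.2,0.05,0],[-0.11,0.17,0],[-0.11,0.17,0],[-0.11,0.17,0],[-0.11,0.17,0],[-0.11,0.17,0],[-0.11,0.17,0]],"angular":[[0,0,0.2],[0,0,0],[0,0,-1],[0,0,-1],[0,0,-1],[0,0,-1],[0,0,-1],[0,0,-1]],"grip":[-1,-1,-1,-1,-1,-1,-1,-1]}' >/dev/null
python3 -c "
from h import *
from rig import monitor
s=monitor.get_state();status(s)"
python3 -m pendant '{"slide":[[-0.11,0.17,0],[-0.11,0.17,0],[-0.11,0.17,0],[-0.11,0.17,0],[-0.11,0.17,0],[-0.11,0.17,0],[-0.11,0.17,0],[-0.11,0.17,0]],"angular":[[0,0,-1],[0,0,-1],[0,0,-1],[0,0,-1],[0,0,-1],[0,0,-1],[0,0,-1],[0,0,-1]],"grip":[-1,-1,-1,-1,-1,-1,-1,-1]}' >/dev/null
python3 pin.py
```

```text
t 7.55 z 0.0674 rho 35.5 theta -0.041 tilt 0.441 zdown [0.    0.001] F fix [-0.8  2.1] Fz -0.9
t 8.22 z 0.0673 rho 37.0 theta -0.990 tilt 0.451 zdown [-0. -0.] F fix [-2.3  0.7] Fz 0.4
pin: score 0.68 angle 2.35 px 380 215 | next [(np.float64(0.67), np.float64(2.45)), (np.float64(0.67), np.float64(2.5)), (np.float64(0.66), np.float64(2.55)), (np.float64(0.66), np.float64(2.6)), (np.float64(0.65), np.float64(2.4)), (np.float64(0.37), np.float64(2.3)), (np.float64(0.34), np.float64(2.25))]
```

```bash
python3 -m pendant '{"slide":[[-0.36,-0.16,0],[0.155,-0.205,0],[0.155,-0.205,0],[0.155,-0.205,0],[0.155,-0.205,0],[0.155,-0.205,0],[0.155,-0.205,0],[0.155,-0.205,0]],"angular":[[0,0,0],[0,0,1],[0,0,1],[0,0,1],[0,0,1],[0,0,1],[0,0,1],[0,0,1]],"grip":[-1,-1,-1,-1,-1,-1,-1,-1]}' >/dev/null
python3 -m pendant '{"slide":[[0.155,-0.205,0],[0.155,-0.205,0],[0.155,-0.205,0],[0.155,-0.205,0],[0.155,-0.205,0],[0.155,-0.205,0],[0.155,-0.205,0],[0.155,-0.205,0]],"angular":[[0,0,1],[0,0,1],[0,0,1],[0,0,1],[0,0,1],[0,0,1],[0,0,1],[0,0,1]],"grip":[-1,-1,-1,-1,-1,-1,-1,-1]}' >/dev/null
python3 - <<'E'
from h import *
from rig import monitor
s=monitor.get_state();status(s)
xy,yaw=tcp_for(.80,.0345);togo(s,xy,.068,yaw)
E
```

```text
t 9.60 z 0.0677 rho 48.8 theta 0.806 tilt 0.432 zdown [ 0.001 -0.   ] F fix [0.3 0.4] Fz -0.7
turn tool z -0.112759175435632 fs; then slide (after turn) fs [ 0.42  0.22 -0.01]
```

```bash
python3 -m pendant '{"slide":[[0.22,0.11,0],[0.22,0.11,0],[-0.107,0.174,0],[-0.107,0.174,0],[-0.107,0.174,0],[-0.107,0.174,0],[-0.107,0.174,0],[-0.107,0.174,0]],"angular":[[0,0,0],[0,0,0],[0,0,-1],[0,0,-1],[0,0,-1],[0,0,-1],[0,0,-1],[0,0,-1]],"grip":[-1,-1,-1,-1,-1,-1,-1,-1]}' >/dev/null
python3 -c "
from h import *
from rig import monitor
s=monitor.get_state();status(s)"
python3 -m pendant '{"slide":[[-0.107,0.174,0],[-0.107,0.174,0],[-0.107,0.174,0],[-0.107,0.174,0],[-0.107,0.174,0],[-0.107,0.174,0],[-0.107,0.174,0],[-0.107,0.174,0]],"angular":[[0,0,-1],[0,0,-1],[0,0,-1],[0,0,-1],[0,0,-1],[0,0,-1],[0,0,-1],[0,0,-1]],"grip":[-1,-1,-1,-1,-1,-1,-1,-1]}' >/dev/null
python3 pin.py
python3 -m pendant '{"slide":[[-0.40,-0.17,0],[0.155,-0.205,0],[0.155,-0.205,0],[0.155,-0.205,0],[0.155,-0.205,0],[0.155,-0.205,0],[0.155,-0.205,0],[0.155,-0.205,0]],"angular":[[0,0,0],[0,0,1],[0,0,1],[0,0,1],[0,0,1],[0,0,1],[0,0,1],[0,0,1]],"grip":[-1,-1,-1,-1,-1,-1,-1,-1]}' >/dev/null
python3 -m pendant '{"slide":[[0.155,-0.205,0],[0.155,-0.205,0],[0.155,-0.205,0],[0.155,-0.205,0],[0.155,-0.205,0],[0.155,-0.205,0],[0.155,-0.205,0],[0,0,0]],"angular":[[0,0,1],[0,0,1],[0,0,1],[0,0,1],[0,0,1],[0,0,1],[0,0,1],[0,0,0]],"grip":[-1,-1,-1,-1,-1,-1,-1,-1]}' >/dev/null
python3 - <<'E'
from h import *
from rig import monitor
import pin
pin.pin();s=monitor.get_state()
xy,yaw=tcp_for(.75,.0345);togo(s,xy,.068,yaw)
E
```

```text
t 10.27 z 0.0673 rho 34.6 theta 0.058 tilt 0.422 zdown [-0.001  0.001] F fix [-1.6  2.7] Fz 1.3
t 10.93 z 0.0671 rho 36.0 theta -0.913 tilt 0.410 zdown [-0.002  0.   ] F fix [-2.7  2. ] Fz 0.0
pin: score 0.82 angle 4.15 px 359 139 | next [(np.float64(0.81), np.float64(4.0)), (np.float64(0.8), np.float64(4.1)), (np.float64(0.8), np.float64(4.05)), (np.float64(0.8), np.float64(3.95)), (np.float64(0.79), np.float64(4.2)), (np.float64(0.78), np.float64(4.25)), (np.float64(0.78), np.float64(3.9))]
t 12.32 z 0.0678 rho 45.4 theta 0.851 tilt 0.484 zdown [0.002 0.   ] F fix [0.3 0.6] Fz 0.9
pin: score 0.80 angle 4.15 px 306 161 | next [(np.float64(0.8), np.float64(4.0)), (np.float64(0.78), np.float64(4.05)), (np.float64(0.78), np.float64(4.2)), (np.float64(0.78), np.float64(4.1)), (np.float64(0.77), np.float64(4.25)), (np.float64(0.72), np.float64(3.95)), (np.float64(0.7), np.float64(5.9))]
turn tool z -0.43059155852420705 fs; then slide (after turn) fs [ 0.25  0.29 -0.01]
```

```bash
cat > st.py <<'E'
from h import *
from rig import monitor
s=monitor.get_state();status(s);xy,yaw=tcp_for(.80,.0345);togo(s,xy,.068,yaw)
E
python3 -m pendant '{"slide":[[0.17,0.09,0],[0.17,0.09,0],[-0.107,0.174,0],[-0.107,0.174,0],[-0.107,0.174,0],[-0.107,0.174,0],[-0.107,0.174,0],[-0.107,0.174,0]],"angular":[[0,0,0],[0,0,0],[0,0,-1],[0,0,-1],[0,0,-1],[0,0,-1],[0,0,-1],[0,0,-1]],"grip":[-1,-1,-1,-1,-1,-1,-1,-1]}' >/dev/null
python3 -m pendant '{"slide":[[-0.107,0.174,0],[-0.107,0.174,0],[-0.107,0.174,0],[-0.107,0.174,0],[-0.107,0.174,0],[-0.107,0.174,0],[-0.107,0.174,0],[-0.107,0.174,0]],"angular":[[0,0,-1],[0,0,-1],[0,0,-1],[0,0,-1],[0,0,-1],[0,0,-1],[0,0,-1],[0,0,-1]],"grip":[-1,-1,-1,-1,-1,-1,-1,-1]}' >/dev/null
python3 pin.py
python3 -m pendant '{"slide":[[-0.40,-0.17,0],[0.155,-0.205,0],[0.155,-0.205,0],[0.155,-0.205,0],[0.155,-0.205,0],[0.155,-0.205,0],[0.155,-0.205,0],[0.155,-0.205,0]],"angular":[[0,0,0],[0,0,1],[0,0,1],[0,0,1],[0,0,1],[0,0,1],[0,0,1],[0,0,1]],"grip":[-1,-1,-1,-1,-1,-1,-1,-1]}' >/dev/null
python3 -m pendant '{"slide":[[0.155,-0.205,0],[0.155,-0.205,0],[0.155,-0.205,0],[0.155,-0.205,0],[0.155,-0.205,0],[0.155,-0.205,0],[0.155,-0.205,0],[0,0,0]],"angular":[[0,0,1],[0,0,1],[0,0,1],[0,0,1],[0,0,1],[0,0,1],[0,0,1],[0,0,0]],"grip":[-1,-1,-1,-1,-1,-1,-1,-1]}' >/dev/null
python3 st.py
```

```text
t 13.70 z 0.0671 rho 35.3 theta -0.895 tilt 0.428 zdown [-0.002 -0.   ] F fix [-2.   1.1] Fz 2.3
pin: score 0.66 angle 5.85 px 294 179 | next [(np.float64(0.66), np.float64(5.9)), (np.float64(0.57), np.float64(5.95)), (np.float64(0.41), np.float64(5.8)), (np.float64(0.41), np.float64(5.75)), (np.float64(0.39), np.float64(5.7)), (np.float64(0.37), np.float64(5.65)), (np.float64(0.27), np.float64(5.55))]
t 15.08 z 0.0677 rho 46.2 theta 0.869 tilt 0.502 zdown [0.002 0.   ] F fix [-0.7 -0.5] Fz -0.6
turn tool z -0.05780563802005497 fs; then slide (after turn) fs [ 0.3   0.26 -0.01]
```

```bash
python3 -m pendant '{"slide":[[0.17,0.11,0],[0.17,0.11,0],[-0.107,0.174,0],[-0.107,0.174,0],[-0.107,0.174,0],[-0.107,0.174,0],[-0.107,0.174,0],[-0.107,0.174,0]],"angular":[[0,0,0],[0,0,0],[0,0,-1],[0,0,-1],[0,0,-1],[0,0,-1],[0,0,-1],[0,0,-1]],"grip":[-1,-1,-1,-1,-1,-1,-1,-1]}' >/dev/null
python3 -m pendant '{"slide":[[-0.107,0.174,0],[-0.107,0.174,0],[-0.107,0.174,0],[-0.107,0.174,0],[-0.107,0.174,0],[-0.107,0.174,0],[-0.107,0.174,0],[-0.107,0.174,0]],"angular":[[0,0,-1],[0,0,-1],[0,0,-1],[0,0,-1],[0,0,-1],[0,0,-1],[0,0,-1],[0,0,-1]],"grip":[-1,-1,-1,-1,-1,-1,-1,-1]}' >/dev/null
python3 pin.py
python3 -m pendant '{"slide":[[-0.40,-0.17,0],[0.155,-0.205,0],[0.155,-0.205,0],[0.155,-0.205,0],[0.155,-0.205,0],[0.155,-0.205,0],[0.155,-0.205,0],[0.155,-0.205,0]],"angular":[[0,0,0],[0,0,1],[0,0,1],[0,0,1],[0,0,1],[0,0,1],[0,0,1],[0,0,1]],"grip":[-1,-1,-1,-1,-1,-1,-1,-1]}' >/dev/null
python3 -m pendant '{"slide":[[0.155,-0.205,0],[0.155,-0.205,0],[0.155,-0.205,0],[0.155,-0.205,0],[0.155,-0.205,0],[0.155,-0.205,0],[0.155,-0.205,0],[0,0,0]],"angular":[[0,0,1],[0,0,1],[0,0,1],[0,0,1],[0,0,1],[0,0,1],[0,0,1],[0,0,0]],"grip":[-1,-1,-1,-1,-1,-1,-1,-1]}' >/dev/null
python3 st.py
```

```text
t 16.42 z 0.0671 rho 35.6 theta -0.896 tilt 0.427 zdown [-0.002  0.   ] F fix [-1.8  2. ] Fz 0.5
pin: score 0.81 angle 1.00 px 325 232 | next [(np.float64(0.8), np.float64(1.05)), (np.float64(0.8), np.float64(1.15)), (np.float64(0.8), np.float64(1.1)), (np.float64(0.78), np.float64(1.2)), (np.float64(0.78), np.float64(0.95)), (np.float64(0.76), np.float64(1.25)), (np.float64(0.76), np.float64(1.3))]
t 17.80 z 0.0677 rho 46.1 theta 0.853 tilt 0.487 zdown [0.002 0.   ] F fix [ 0.1 -1.1] Fz 1.0
turn tool z -0.056472998982652164 fs; then slide (after turn) fs [ 0.31  0.24 -0.01]
```

```bash
python3 -m pendant '{"slide":[[0.17,0.11,0],[0.17,0.11,0],[-0.107,0.174,0],[-0.107,0.174,0],[-0.107,0.174,0],[-0.107,0.174,0],[-0.107,0.174,0],[-0.107,0.174,0]],"angular":[[0,0,0],[0,0,0],[0,0,-1],[0,0,-1],[0,0,-1],[0,0,-1],[0,0,-1],[0,0,-1]],"grip":[-1,-1,-1,-1,-1,-1,-1,-1]}' >/dev/null
python3 -m pendant '{"slide":[[-0.107,0.174,0],[-0.107,0.174,0],[-0.107,0.174,0],[-0.107,0.174,0],[-0.107,0.174,0],[-0.107,0.174,0],[-0.107,0.174,0],[-0.107,0.174,0]],"angular":[[0,0,-1],[0,0,-1],[0,0,-1],[0,0,-1],[0,0,-1],[0,0,-1],[0,0,-1],[0,0,-1]],"grip":[-1,-1,-1,-1,-1,-1,-1,-1]}' >/dev/null
python3 pin.py
python3 -m pendant '{"slide":[[-0.40,-0.17,0],[0.155,-0.205,0],[0.155,-0.205,0],[0.155,-0.205,0],[0.155,-0.205,0],[0.155,-0.205,0],[0.155,-0.205,0],[0.155,-0.205,0]],"angular":[[0,0,0],[0,0,1],[0,0,1],[0,0,1],[0,0,1],[0,0,1],[0,0,1],[0,0,1]],"grip":[-1,-1,-1,-1,-1,-1,-1,-1]}' >/dev/null
python3 -m pendant '{"slide":[[0.155,-0.205,0],[0.155,-0.205,0],[0.155,-0.205,0],[0.155,-0.205,0],[0.155,-0.205,0],[0.155,-0.205,0],[0.155,-0.205,0],[0,0,0]],"angular":[[0,0,1],[0,0,1],[0,0,1],[0,0,1],[0,0,1],[0,0,1],[0,0,1],[0,0,0]],"grip":[-1,-1,-1,-1,-1,-1,-1,-1]}' >/dev/null
python3 st.py
python3 -m pendant '{"slide":[[0.17,0.11,0],[0.17,0.11,0],[-0.107,0.174,0],[-0.107,0.174,0],[-0.107,0.174,0],[-0.107,0.174,0],[-0.107,0.174,0],[-0.107,0.174,0]],"angular":[[0,0,0],[0,0,0],[0,0,-1],[0,0,-1],[0,0,-1],[0,0,-1],[0,0,-1],[0,0,-1]],"grip":[-1,-1,-1,-1,-1,-1,-1,-1]}' >/dev/null
python3 -m pendant '{"slide":[[-0.107,0.174,0],[-0.107,0.174,0],[-0.107,0.174,0],[-0.107,0.174,0],[-0.107,0.174,0],[-0.107,0.174,0],[-0.107,0.174,0],[-0.107,0.174,0]],"angular":[[0,0,-1],[0,0,-1],[0,0,-1],[0,0,-1],[0,0,-1],[0,0,-1],[0,0,-1],[0,0,-1]],"grip":[-1,-1,-1,-1,-1,-1,-1,-1]}' >/dev/null
python3 pin.py
python3 -m pendant '{"slide":[[-0.40,-0.17,0],[0.155,-0.205,0],[0.155,-0.205,0],[0.155,-0.205,0],[0.155,-0.205,0],[0.155,-0.205,0],[0.155,-0.205,0],[0.155,-0.205,0]],"angular":[[0,0,0],[0,0,1],[0,0,1],[0,0,1],[0,0,1],[0,0,1],[0,0,1],[0,0,1]],"grip":[-1,-1,-1,-1,-1,-1,-1,-1]}' >/dev/null
python3 -m pendant '{"slide":[[0.155,-0.205,0],[0.155,-0.205,0],[0.155,-0.205,0],[0.155,-0.205,0],[0.155,-0.205,0],[0.155,-0.205,0],[0.155,-0.205,0],[0,0,0]],"angular":[[0,0,1],[0,0,1],[0,0,1],[0,0,1],[0,0,1],[0,0,1],[0,0,1],[0,0,0]],"grip":[-1,-1,-1,-1,-1,-1,-1,-1]}' >/dev/null
python3 pin.py; python3 st.py
python3 - <<'E'
from rig import imaging
import cv2
p,d=imaging.read_camera('wrist');cv2.imwrite('pics/w2.png',p[:,:,::-1])
E
```

```text
t 19.13 z 0.0671 rho 36.5 theta -0.893 tilt 0.430 zdown [-0.002 -0.   ] F fix [-2.4  1.7] Fz 0.1
pin: score 0.68 angle 2.70 px 389 196 | next [(np.float64(0.68), np.float64(2.85)), (np.float64(0.67), np.float64(2.8)), (np.float64(0.66), np.float64(2.6)), (np.float64(0.66), np.float64(2.65)), (np.float64(0.66), np.float64(2.75)), (np.float64(0.37), np.float64(2.9)), (np.float64(0.34), np.float64(2.95))]
t 20.52 z 0.0677 rho 46.1 theta 0.841 tilt 0.474 zdown [0.002 0.   ] F fix [0.6 0.5] Fz -1.3
turn tool z -0.05703299873557703 fs; then slide (after turn) fs [ 0.32  0.22 -0.01]
t 21.85 z 0.0672 rho 37.2 theta -0.920 tilt 0.402 zdown [-0.001 -0.001] F fix [-1.7  0.1] Fz -0.4
pin: score 0.81 angle 3.70 px 377 149 | next [(np.float64(0.8), np.float64(3.55)), (np.float64(0.79), np.float64(3.65)), (np.float64(0.79), np.float64(3.6)), (np.float64(0.78), np.float64(3.45)), (np.float64(0.77), np.float64(3.8)), (np.float64(0.77), np.float64(3.5)), (np.float64(0.77), np.float64(3.75))]
t 23.23 z 0.0677 rho 46.2 theta 0.829 tilt 0.462 zdown [0.002 0.   ] F fix [-0.5  0.3] Fz 0.9
pin: score 0.95 angle 3.65 px 316 136 | next [(np.float64(0.95), np.float64(3.55)), (np.float64(0.94), np.float64(3.6)), (np.float64(0.94), np.float64(3.5)), (np.float64(0.93), np.float64(3.45)), (np.float64(0.78), np.float64(3.4)), (np.float64(0.78), np.float64(3.7)), (np.float64(0.74), np.float64(3.8))]
t 23.28 z 0.0675 rho 46.4 theta 0.810 tilt 0.449 zdown [ 0.001 -0.   ] F fix [-0.2  0.2] Fz 0.4
turn tool z -0.011852444011006824 fs; then slide (after turn) fs [ 0.35  0.18 -0.02]
```

View pics/w2.png

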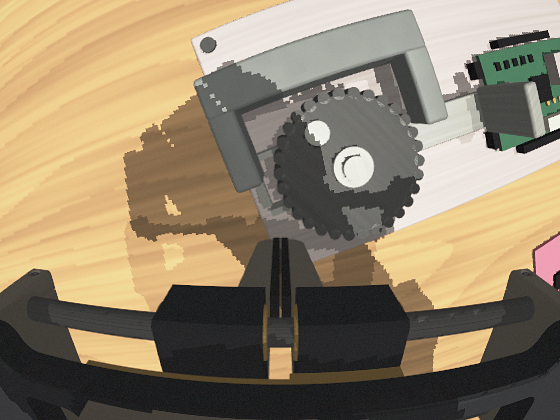

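The pin at (317,131) reads about 3.58 (+2π = 9.86 total). The last stroke slipped a bit because the radius had drifted outward, so I'll press slightly deeper.

```bash
python3 -m pendant '{"slide":[[0.19,0.11,0],[0.2,0.1,0],[-0.107,0.176,0],[-0.107,0.176,0],[-0.107,0.176,0],[-0.107,0.176,0],[-0.107,0.176,0],[-0.107,0.176,0]],"angular":[[0,0,0],[0,0,0],[0,0,-1],[0,0,-1],[0,0,-1],[0,0,-1],[0,0,-1],[0,0,-1]],"grip":[-1,-1,-1,-1,-1,-1,-1,-1]}' >/dev/null
python3 -m pendant '{"slide":[[-0.107,0.176,0],[-0.107,0.176,0],[-0.107,0.176,0],[-0.107,0.176,0],[-0.107,0.176,0],[-0.107,0.176,0],[-0.107,0.176,0],[-0.107,0.176,0]],"angular":[[0,0,-1],[0,0,-1],[0,0,-1],[0,0,-1],[0,0,-1],[0,0,-1],[0,0,-1],[0,0,-1]],"grip":[-1,-1,-1,-1,-1,-1,-1,-1]}' >/dev/null
python3 pin.py
python3 -m pendant '{"slide":[[-0.40,-0.17,0],[0.155,-0.205,0],[0.155,-0.205,0],[0.155,-0.205,0],[0.155,-0.205,0],[0.155,-0.205,0],[0.155,-0.205,0],[0.155,-0.205,0]],"angular":[[0,0,0],[0,0,1],[0,0,1],[0,0,1],[0,0,1],[0,0,1],[0,0,1],[0,0,1]],"grip":[-1,-1,-1,-1,-1,-1,-1,-1]}' >/dev/null
python3 -m pendant '{"slide":[[0.155,-0.205,0],[0.155,-0.205,0],[0.155,-0.205,0],[0.155,-0.205,0],[0.155,-0.205,0],[0.155,-0.205,0],[0.155,-0.205,0],[0,0,0]],"angular":[[0,0,1],[0,0,1],[0,0,1],[0,0,1],[0,0,1],[0,0,1],[0,0,1],[0,0,0]],"grip":[-1,-1,-1,-1,-1,-1,-1,-1]}' >/dev/null
python3 pin.py; python3 st.py
```

```text
t 24.67 z 0.0671 rho 37.2 theta -0.966 tilt 0.356 zdown [-0.001 -0.   ] F fix [-0.4  0.5] Fz 0.3
pin: score 0.79 angle 4.90 px 319 137 | next [(np.float64(0.79), np.float64(4.95)), (np.float64(0.78), np.float64(4.85)), (np.float64(0.77), np.float64(5.0)), (np.float64(0.32), np.float64(4.75)), (np.float64(0.23), np.float64(4.8)), (np.float64(0.22), np.float64(2.1)), (np.float64(0.21), np.float64(2.05))]
t 26.05 z 0.0677 rho 44.3 theta 0.838 tilt 0.471 zdown [0.002 0.   ] F fix [0.3 0. ] Fz 0.9
pin: score 0.78 angle 4.95 px 311 200 | next [(np.float64(0.78), np.float64(4.85)), (np.float64(0.77), np.float64(4.9)), (np.float64(0.77), np.float64(4.8)), (np.float64(0.76), np.float64(5.0)), (np.float64(0.75), np.float64(5.05)), (np.float64(0.74), np.float64(4.75)), (np.float64(0.7), np.float64(5.95))]
t 26.10 z 0.0675 rho 44.5 theta 0.819 tilt 0.457 zdown [ 0.001 -0.   ] F fix [-0.  -0.1] Fz -0.0
turn tool z -0.012985250094754708 fs; then slide (after turn) fs [ 0.29  0.17 -0.02]
```

```bash
python3 -m pendant '{"slide":[[0.16,0.09,0],[0.16,0.09,0],[-0.106,0.174,0],[-0.106,0.174,0],[-0.106,0.174,0],[-0.106,0.174,0],[-0.106,0.174,0],[-0.106,0.174,0]],"angular":[[0,0,0],[0,0,0],[0,0,-1],[0,0,-1],[0,0,-1],[0,0,-1],[0,0,-1],[0,0,-1]],"grip":[-1,-1,-1,-1,-1,-1,-1,-1]}' >/dev/null
python3 -m pendant '{"slide":[[-0.106,0.174,0],[-0.106,0.174,0],[-0.106,0.174,0],[-0.106,0.174,0],[-0.106,0.174,0],[-0.106,0.174,0]],"angular":[[0,0,-1],[0,0,-1],[0,0,-1],[0,0,-1],[0,0,-1],[0,0,-1]],"grip":[-1,-1,-1,-1,-1,-1]}' >/dev/null
python3 pin.py
python3 -m pendant '{"slide":[[-0.5,-0.2,0],[-0.5,-0.2,0],[0,0,0],[0,0,0]],"angular":[[0,0,0],[0,0,0],[0,0,0],[0,0,0]],"grip":[-1,-1,-1,-1]}' >/dev/null
python3 pin.py;python3 - <<'E'
from rig import imaging
import cv2
p,d=imaging.read_camera('wrist');cv2.imwrite('pics/w3.png',p[:,:,::-1])
E
```

```text
t 27.27 z 0.0672 rho 35.4 theta -0.685 tilt 0.398 zdown [-0.001  0.001] F fix [-1.4  1.6] Fz 1.5
pin: score 0.69 angle 0.00 px 296 209 | next [(np.float64(0.68), np.float64(0.15)), (np.float64(0.67), np.float64(0.1)), (np.float64(0.66), np.float64(0.05)), (np.float64(0.66), np.float64(6.25)), (np.float64(0.65), np.float64(6.2)), (np.float64(0.64), np.float64(0.2)), (np.float64(0.62), np.float64(0.25))]
t 27.65 z 0.0674 rho 67.7 theta -0.704 tilt 0.369 zdown [ 0. -0.] F fix [0.3 0.2] Fz -0.3
pin: score 0.83 angle 0.25 px 327 157 | next [(np.float64(0.82), np.float64(0.1)), (np.float64(0.82), np.float64(0.05)), (np.float64(0.82), np.float64(0.2)), (np.float64(0.81), np.float64(0.15)), (np.float64(0.81), np.float64(0.0)), (np.float64(0.8), np.float64(6.25)), (np.float64(0.77), np.float64(0.3))]
```

View pics/w3.png

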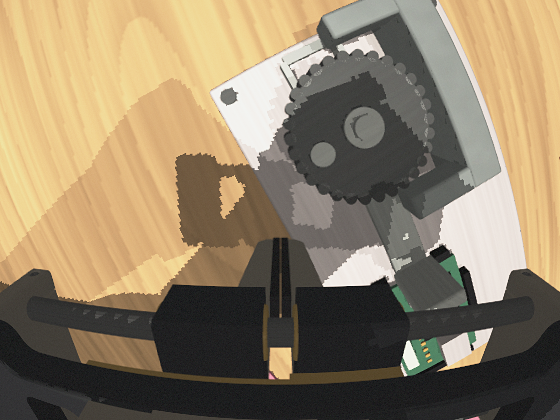

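Pin at (322,155) gives about 12.7 rad summed over the strokes, and the bar is still in place. Next is the lug: lift, go to behind its −y face (tool +x along fixture +y), lower the tip to z≈55 mm and push 35 mm.

```bash
cat > lug.py <<'E'
from h import *
from rig import monitor
s=monitor.get_state();f=F['R'].T@(s['position'][:2]-F['ct'])*1e3
print('t',s['time_s'],'tcp fixture mm',f,'z',s['position'][2],'F fix',F['R'].T@s['ft_force'][:2],s['ft_force'][2])
for y in(-.055,.006):togo(s,F['ct']+F['R']@np.array([-.02,y]),.077,float(F['yaw'])+np.pi/2)
E
python3 -m pendant '{"slide":[[-0.2,0,-0.8],[0,0,-0.8],[0,0,-0.8],[0,0,0],[0,0,0],[0,0,0],[0,0,0],[0,0,0]],"angular":[[0,0,0],[0,0,0],[0,0,0],[0,0,-1],[0,0,-1],[0,0,-1],[0,0,-0.7],[0,0,0]],"grip":[-1,-1,-1,-1,-1,-1,-1,-1]}' >/dev/null
python3 lug.py
```

```text
t 28.4167 tcp fixture mm [-91.48613533  41.21622713] z 0.13954563039442314 F fix [-0.02173488  0.8486879 ] 0.2220121519159075
turn tool z -0.3941741700742796 fs; then slide (after turn) fs [-3.21  2.38  2.08]
turn tool z -0.3941741700742796 fs; then slide (after turn) fs [-1.17  2.38  2.08]
```

```bash
python3 -m pendant '{"slide":[[0,0,0],[-0.8,0,0],[-0.8,0.6,0],[-0.8,0.6,0],[-0.8,0.6,0],[0,0.55,0],[0,0,0],[0,0,0]],"angular":[[0,0,-0.4],[0,0,0],[0,0,0],[0,0,0],[0,0,0],[0,0,0],[0,0,0],[0,0,0]],"grip":[-1,-1,-1,-1,-1,-1,-1,-1]}' >/dev/null
python3 lug.py
```

```text
t 29.0833 tcp fixture mm [-21.32655875 -54.4172621 ] z 0.1391351932882759 F fix [0.15399353 0.59777578] 0.13353993827571434
turn tool z -0.021512151749421747 fs; then slide (after turn) fs [-0.02  0.04  2.07]
turn tool z -0.021512151749421747 fs; then slide (after turn) fs [2.01 0.04 2.07]
```

```bash
python3 -m pendant '{"slide":[[0,0.04,0.7],[0,0,0.7],[0,0,0.67],[0.3,0,0],[0.3,0,0],[0.2,0,0],[0.2,0,0],[0,0,0]],"angular":[[0,0,0],[0,0,0],[0,0,0],[0,0,0],[0,0,0],[0,0,0],[0,0,0],[0,0,0]],"grip":[-1,-1,-1,-1,-1,-1,-1,-1]}' >/dev/null
python3 lug.py
python3 -m pendant '{"slide":[[0.2,0,0],[0.2,0,0],[0.2,0,0],[0.2,0,0],[0.1,0,0],[0.1,0,0],[0,0,0]],"angular":[[0,0,0],[0,0,0],[0,0,0],[0,0,0],[0,0,0],[0,0,0],[0,0,0]],"grip":[-1,-1,-1,-1,-1,-1,-1]}' >/dev/null
python3 lug.py
```

```text
t 29.75 tcp fixture mm [-20.29785762 -24.25063583] z 0.07851580380542303 F fix [-0.02116244  0.14011263] 0.49933634421018747
turn tool z -0.0010161367453539092 fs; then slide (after turn) fs [-1.02  0.01  0.05]
turn tool z -0.0010161367453539092 fs; then slide (after turn) fs [1.01 0.01 0.05]
t 30.3333 tcp fixture mm [-20.11853506   4.44184784] z 0.07753731634820865 F fix [ 1.30906788 -4.07099176] 2.7743809675502447
turn tool z -0.012208893505390636 fs; then slide (after turn) fs [-1.98  0.    0.02]
turn tool z -0.012208893505390636 fs; then slide (after turn) fs [0.05 0.   0.02]
```

```bash
python3 -m pendant '{"slide":[[0.08,0,0],[0.08,0,0],[0,0,0]],"angular":[[0,0,0],[0,0,0],[0,0,0]],"grip":[-1,-1,-1]}' >/dev/null
python3 lug.py|head -1
python3 -m pendant '{"slide":[[0.08,0,0],[0.08,0,0],[0,0,0]],"angular":[[0,0,0],[0,0,0],[0,0,0]],"grip":[-1,-1,-1]}' >/dev/null
python3 lug.py |head -1
```

```text
t 30.5833 tcp fixture mm [-20.18252764   4.6661145 ] z 0.07754453460621132 F fix [  0.0224178  -12.78462582] 3.6558474685332887
t 30.8333 tcp fixture mm [-20.19578734   4.88695425] z 0.07763836063310184 F fix [  1.20905194 -22.28405147] 4.339434898586919
```

The force rises with no travel, so the bar is at its stop. Back off, lift and verify.

```bash
python3 -m pendant '{"slide":[[-0.4,0,0],[-0.4,0,0],[-0.4,0,0],[0,0,-0.8],[0,0,-0.8],[0,0,-0.8],[-0.5,0,-0.8],[0,0,0]],"angular":[[0,0,0],[0,0,0],[0,0,0],[0,0,0],[0,0,0],[0,0,0],[0,0,0],[0,0,0]],"grip":[-1,-1,-1,-1,-1,-1,-1,-1]}' >/dev/null
python3 -m pendant '{"slide":[[0,0,0],[0,0,0],[0,0,0]],"angular":[[0,0,0],[0,0,0],[0,0,0]],"grip":[-1,-1,-1]}' >/dev/null
python3 lug.py|head -1; python3 pin.py;python3 - <<'E'
from rig import imaging
import cv2
p,d=imaging.read_camera('wrist');cv2.imwrite('pics/w4.png',p[:,:,::-1])
E
```

```text
t 31.75 tcp fixture mm [-21.55209638 -36.04596154] z 0.17184772404953272 F fix [-0.30533666 -0.15550864] 0.13831278424492705
t 31.75 z 0.1718 rho 116.8 theta -1.686 tilt -0.116 zdown [-0.002  0.001] F fix [-0.3 -0.2] Fz 0.1
pin: score 1.01 angle 0.10 px 252 58 | next [(np.float64(0.99), np.float64(0.2)), (np.float64(0.99), np.float64(0.15)), (np.float64(0.97), np.float64(0.25)), (np.float64(0.95), np.float64(0.3)), (np.float64(0.95), np.float64(0.05)), (np.float64(0.86), np.float64(0.0)), (np.float64(0.82), np.float64(0.35))]
```

View pics/w4.png

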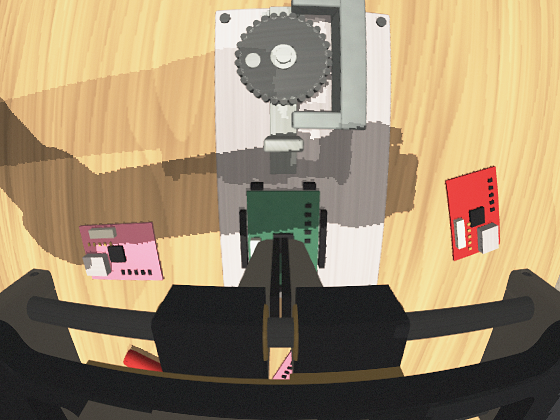

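The bar is back: lug at (283,143), bar end clear of the board. The board (283,220) sits in its nest, the pin at (252,60) is unchanged, and nothing touches the robot.

```bash
python3 -c "
from rig import r
print(r.finish_job())"
```

```text
the job is handed in; nothing more can be done
None
```

I handed the job in at about 32 s of the 64 s. By the pin the wheel stands at about 12.7 rad, the bar came up hard against its stop, and the board looked undisturbed in its nest; the hand-in gave no verdict.

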